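# Hold the closet rod socket against the rail board for the fitter

### The arm

A 6-joint arm with a two-finger parallel gripper is mounted at the origin on the work surface. World frame = base frame: x ahead of the robot, y to its left, z up, the work surface at z = 0. Lengths are in mm, angles in rad, forces in N, time in s.
With the tool pointing down it reaches from about 350 to 875 mm from the base axis. Payload 4.2 kg.
Tool frame: the origin (TCP) lies at the very end of the fingers, on their centre line; the grasp point (between the pads) lies 19 mm behind it; z points along the fingers, y is the line along which they close (so a half turn about z gives the same grasp; the last joint's range is limited). The gripper opens to 85 mm and grips with 20 to 120 N. Pads are 22 mm wide; open, the fingers measure 114 mm over their backs; the gripper's body (76 mm by 85 mm) begins 54 mm behind the grasp point. The pads swing forward as they close: fully open they stand 13 mm farther back than shut.
Start: joints at [1.544, 0.385, 0.008, 0, -1.194, -0.259], TCP at [176.171, 599.636, 231.312] pointing down, gripper open.
Joint ranges: [-3.14, 3.14], [-1.21, 2.06], [-1.07, 1.41], [-3.16, 2.05], [-2.99, -0.16], [-3.1, 3.1]. Speed limits (rad/s): [2.79, 2.79, 3.14, 3.14, 3.14, 3.14].

### API

Orientations are given as a unit quaternion [x, y, z, w].
In Python, from bench import arm, viewer gives the robot as it stands. The module is installed in compiled form; this text tells all that it offers.
- The arm moves only by the tool jog_arm, called after "Emit:" as name(argument=value, ...) on one line, values as JSON. Schema: {"type":"object","properties":{"increments":{"type":"array","items":{"type":"number"},"minItems":6,"maxItems":60},"jaw":{"type":"number"},"only":{"type":"string"},"quiet":{"type":"boolean"},"lines":{"type":"string"}},"required":["increments"],"additionalProperties":false}. increments is one flat list of numbers that holds 1 to 10 rows one after another, with no inner brackets; each row has 6 numbers: dx, dy, dz in mm, then a rotation vector rx, ry, rz in rad; each row is the pose to reach, as a shift and turn from the pose commanded when the call began, along the tool's axes at that moment; what a row does not reach only later rows make up. A row lasts 1/10 s, in which the tool goes at most 50 mm and 0.15 rad, less where a joint would pass 70% of its speed; a pose out of reach is approached as far as the arm can. jaw is the finger opening in mm, set as the call begins (left out keeps the last). The fingers move at their own pace and stop on an object; the grip force is fixed at half the most. Time passes only in rows, so rows that do not move let the fingers close. The tool returns the time, the measured TCP pose, the force, the opening and the grip force at its end. only (a regular expression) keeps the lines of the reply that match it, lines (a string "A,B") keeps lines A to B, and quiet returns only ok. Input that does not fit is refused with a message, and nothing moves.
- arm.read_state(): the state, without advancing time (a new reading comes with each control period).
- viewer.get_image(name): name is "scene" or "top" or "wrist"; returns (picture, depth): 420x560x3 uint8, blue, green, red; 420x560 float32, mm along the optical axis (not along the pixel's ray), 0 where there is no reading.
- viewer.get_calibration(name): a dict with "K" (3x3 intrinsics, pixels), "rvec" (rotation vector, rad) and "tvec" (3), from world to camera coordinates, as OpenCV has them. Camera axes: x right, y down, z forward; pixel columns grow to the right and rows downward; lengths in mm; the calibration is good to about 2 mm. A picture is of the moment at which its call begins: read the wrist's pose just before it. get_calibration takes no time and is no camera call; for the wrist camera it gives the pose at the moment of the call.
- arm.job_done(): hands the job in; it is judged then, once.
The state is a dict: "clock": time; "joints": joint angles; "joint_vel": joint speeds; "joint_efforts": joint torques, N m; "position": TCP position; "ee_rot": TCP orientation; "contact_force": force on the tool from outside, world axes, zero at the start; "wrist_torque": the same for the moment, N m; "gripper_width": finger opening in mm; "grasp_force": force on a finger pad.
Only numpy, scipy, OpenCV 4.12 (cv2) and the standard library are available. Lean on these libraries where they do the work, as an engineer would, in place of code of your own. Each camera call takes 0.05 s, during which the arm holds its last target. There are 200 camera calls.

### The job

First drop the two brass bolts from the grey tray into the blue pot, where the fitter can reach them. Then pick up the dark wooden rod socket, bring its flat back against the sprung white board, upright and inside the blue tape corners, and push it squarely on the board with a steady force of about 12 N, so that the board gives about 12 mm. Finish while still holding it pressed there, off the table, so the fitter can bolt it on; do not ram the board, and leave the vase, tape measure and screwdriver alone.

Things in the scene. Friction and masses are not known exactly. Their poses are not given: they have to be found in the camera images.
- bolt1: Brass bolt standing upside down on its round head on the grey tray, shank up. Head 22 mm across and 8 mm thick, plain round-ended shank 11 mm across and 36 mm long above it (44 mm in all), 30 g. Origin: centre of the head's outer face, on the tray; z runs up along the shank. Bolts stand 66 mm apart along the tray's y axis, give or take 12 mm.
- bolt2: The second bolt, the same in every way as bolt1.
- bolt1_mid (a point): Point half way along bolt1, 22 mm from its origin along the axis.
- bolt2_mid (a point): Point half way along bolt2, 22 mm from its origin along the axis.
- tray: Grey plastic slab the bolts stand on, fixed: 80 mm (x) by 130 mm (y), 6 mm thick. Origin: centre of its underside.
- pot: Loose blue ceramic cup without handle, 95 mm high, 96 mm across the outside of the rim, narrower at the foot, wall 4 mm, 300 g. Origin: centre of its underside, z up.
- pot_in (a point): Centre of the pot's inner floor; the rim is about 90 mm above it.
- socket: Loose dark wooden rod socket, 140 g, upright on the table: back plate 12 mm thick (x), 96 wide (y), 56 high (z); from mid front a block 36 wide (y), 50 high, juts 46 mm to -x, with a black round hole ringed in brass. Origin: lower edge of the flat back face, mid width. x points out of the back face (into the board when mounted), z up. Grip the block across its 36 mm (along y) from above.
- socket_back (a point): Centre of the flat back face, 28 mm above the underside; this point goes on board_mark. Axes as socket.
- socket_grip (a point): Grip point in the front block: 35 mm in front (-x) of the back face, mid width, 28 mm above the underside.
- board_mark (a point): Centre of the blue tape corners on the white board's front, 95 mm above the table; moves with the board. The corners frame the 96 by 56 mm back plate with a few mm to spare; two strips cross the board's top edge 56 mm either side of it. x points into the board (pressing direction), y along it, z up. Board: upright, 300 mm long, 18 mm thick, top edge 142 mm above the table.
- board (a joint): How far the board has been pushed back along its x, in m: 0 at rest, stop at 0.025. Springs behind it push back with 1.0 N per mm (12 mm is 12 N); it returns when let go.
- stand: Fixed stand that carries the sprung board: wooden foot 300 mm long (y), 120 mm deep behind the board's front face, 12 mm thick, with two steel posts behind the board. Origin: on the table below the front face of the board at rest, mid length; x is the pressing direction.
- vase: White ceramic vase, 60 mm across and 100 mm tall, loose. Leave alone. Origin: centre of its underside.
- tape: Yellow tape measure, 65 by 36 by 60 mm high, loose. Leave alone. Origin: centre of its underside.
- driver: Screwdriver lying on the table to the robot's left, loose. Leave alone. Origin: on its underside, about the middle.

How it is judged:
By the outcome, as a careful person would: the job done as asked, in the order asked, and still so for the second after the job is handed in, while the arm keeps its last pose, push and grip.
It also fails if it takes over 67 s, if anything falls off the work surface, if the arm or the gripper's body presses on something with over 40 N, if the wrist force passes 120 N, or if a joint passes its speed limit or range.

## Working session

There is one attempt and no reset: what is moved stays moved. The work goes in short steps, Python scripts to look and compute and a tool call to move; the robot and the scene stay as the last step left them, time stands still between calls to the robot, and variables do not carry over. Pictures are saved under pics/ and viewed, at most 10 in all, crops included, and the job is handed in when it is done.

```bash
mkdir -p pics
```

Create h.py:
```python
import numpy as np, cv2
from bench import arm, viewer
from scipy.spatial.transform import Rotation as R
def cal(n):
    c=viewer.get_calibration(n); K=np.array(c["K"]); Rm=cv2.Rodrigues(np.array(c["rvec"],float))[0]; return K,Rm,np.array(c["tvec"],float).ravel()
def cloud(n):
    K,Rm,t=cal(n); im,d=viewer.get_image(n)
    v,u=np.mgrid[:420,:560]; p=np.stack([(u-K[0,2])/K[0,0]*d,(v-K[1,2])/K[1,1]*d,d],-1)
    return im,d,(p-t)@Rm
def plane(n,uv,z):
    K,Rm,t=cal(n); o=-Rm.T@t; r=(np.linalg.inv(K)@np.array([*uv,1.]))@Rm; return o+r*(z-o[2])/r[2]
def tool(target,yaw=None):
    s=arm.read_state(); q=R.from_quat(s["ee_rot"]); return q.inv().apply(np.array(target)-s["position"])
```

Run:
```python
from h import *
a,d,P=cloud("top"); b,d2,P2=cloud("scene")
cv2.imwrite("pics/top.png",a);cv2.imwrite("pics/scene.png",b)
np.savez("/tmp/c.npz",a=a,P=P,b=b,P2=P2)
s=arm.read_state();print(s, R.from_quat(s["ee_rot"]).as_matrix().round(3))
```

```text
{'clock': 0.1, 'joints': array([ 1.54356061e+00,  3.85501022e-01,  6.76169518e-03, -4.08631944e-04,
       -1.19398683e+00, -2.58588451e-01]), 'joint_vel': array([ 0.0012313 , -0.00265286,  0.00310875,  0.00158541,  0.00082355,
        0.00156299]), 'joint_efforts': array([-6.59785437e-04, -3.93316877e+01,  1.88930333e+01,  4.19796735e+00,
       -2.57431275e-03,  1.15846564e-06]), 'position': array([176.06849018, 599.1521124 , 230.32166897]), 'ee_rot': array([ 9.89794222e-01, -1.42500636e-01, -7.72712342e-05,  9.80382918e-04]), 'contact_force': array([-0.16992429, -0.08409637, -0.82136903]), 'wrist_torque': array([-0.0401901 ,  0.02646969, -0.0549096 ]), 'grasp_force': 0.0, 'gripper_width': 85.38110146319534} [[ 0.959 -0.282 -0.   ]
 [-0.282 -0.959 -0.002]
 [ 0.     0.002 -1.   ]]
```

View pics/top.png

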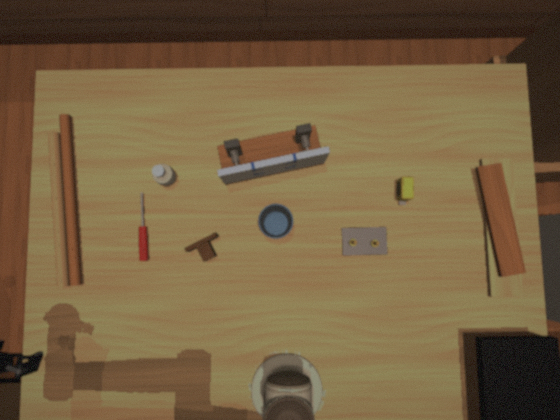

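View pics/scene.png

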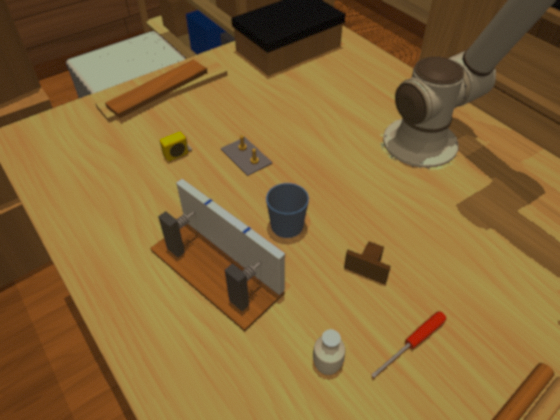

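The top view shows the socket at (205,245), pot (276,222), tray with bolts (352,242) and (375,243), the board front edge from (220,180) to (328,153), vase (163,175), driver (143,240) and tape (406,188). The scene view agrees: nothing has fallen over.

Run:
```python
from h import *
f=np.load("/tmp/c.npz"); 
for n,a,P in(("top",f["a"],f["P"]),("scene",f["b"],f["P2"])):
    hsv=cv2.cvtColor(a,cv2.COLOR_BGR2HSV)
    boxes={"top":dict(sock=(180,228,222,265),pot=(255,200,297,243),bolts=(345,230,385,255),board=(215,145,332,185),tray=(338,222,392,260),vase=(148,160,178,190)),
      "scene":dict(sock=(340,238,395,285),pot=(262,182,312,238),bolts=(232,132,265,168),board=(175,180,290,292),tray=(215,130,275,175),vase=(310,325,348,375))}[n]
    for k,(u0,v0,u1,v1) in boxes.items():
        p=P[v0:v1,u0:u1].reshape(-1,3)
        lo=dict(sock=35,pot=85,bolts=25,board=132,tray=4,vase=20)[k]; hi=dict(tray=9,board=150).get(k,120)
        m=(p[:,2]>lo)&(p[:,2]<hi)&np.isfinite(p).all(1); q=p[m]
        if len(q)<3: print(n,k,len(q)); continue
        r=cv2.minAreaRect(q[:,:2].astype(np.float32))
        print(n,k,len(q),q.mean(0).round(1),"rect",np.round(r[0],1),np.round(r[1],1),round(r[2],1),"z",np.percentile(q[:,2],[5,50,95]).round(1))
        if k=="bolts":
            print(q[np.argsort(q[:,1])].round(0).tolist())
```

```text
top sock 402 [401.7 224.7  51.6] rect [395.9 222.4] [58.7 95.8] 27.4 z [43.7 51.2 58.6]
top pot 201 [472.   23.2  93.5] rect [469.5  23.4] [91.9 94.9] 88.9 z [88.  93.9 97.1]
top bolts 35 [ 408.2 -231.6   44.8] rect [ 408.4 -230.6] [74.3  8.7] 86.6 z [31.9 47.  51.3]
[[405.0, -268.0, 45.0], [411.0, -264.0, 47.0], [408.0, -264.0, 48.0], [402.0, -263.0, 50.0], [405.0, -263.0, 51.0], [405.0, -261.0, 48.0], [411.0, -261.0, 50.0], [402.0, -261.0, 49.0], [408.0, -261.0, 50.0], [411.0, -260.0, 43.0], [411.0, -260.0, 32.0], [402.0, -259.0, 45.0], [408.0, -259.0, 47.0], [405.0, -258.0, 51.0], [408.0, -258.0, 28.0], [405.0, -258.0, 40.0], [402.0, -257.0, 40.0], [408.0, -257.0, 42.0], [405.0, -257.0, 31.0], [412.0, -202.0, 50.0], [409.0, -202.0, 51.0], [414.0, -200.0, 47.0], [409.0, -199.0, 49.0], [406.0, -199.0, 50.0], [412.0, -199.0, 51.0], [414.0, -197.0, 47.0], [406.0, -197.0, 47.0], [415.0, -197.0, 35.0], [412.0, -196.0, 50.0], [409.0, -196.0, 51.0], [406.0, -196.0, 38.0], [409.0, -195.0, 45.0], [412.0, -194.0, 48.0], [412.0, -194.0, 35.0], [409.0, -193.0, 36.0]]
top board 842 [622.   26.2
[... 1950 characters left out ...]
, [413.0, -194.0, 40.0], [414.0, -194.0, 27.0], [410.0, -193.0, 49.0], [407.0, -193.0, 51.0], [405.0, -193.0, 29.0], [411.0, -193.0, 33.0], [411.0, -193.0, 36.0], [408.0, -193.0, 28.0], [411.0, -192.0, 40.0], [411.0, -192.0, 47.0], [409.0, -191.0, 39.0], [406.0, -191.0, 28.0], [409.0, -191.0, 46.0], [409.0, -191.0, 33.0], [406.0, -191.0, 35.0], [409.0, -191.0, 44.0], [410.0, -190.0, 38.0], [413.0, -189.0, 47.0]]
scene board 1291 [621.4  39.5 141.3] rect [621.8  28.1] [ 20.8 300.3] 11.3 z [133.9 142.2 144.8]
scene tray 748 [ 413.6 -230.4    6.5] rect [ 406.8 -248.8] [176.2 159.8] 53.6 z [4.3 6.7 8.5]
scene vase 1067 [618.3 350.2  69.2] rect [614.1 346.4] [49.4 57.4] 47.6 z [ 32.8  67.4 101.9]
```

Create go.py:
```python
import sys; from h import *
# usage: go.py x,y,z [...]: tool-axis vectors from the present pose (chained from measured pose)
s=arm.read_state(); M=R.from_quat(s["ee_rot"]).as_matrix()
print("t",round(s["clock"],2),"pos",s["position"].round(1),"yaw_y",np.degrees(np.arctan2(M[1,1],M[0,1])).round(2),"tilt",M[:2,2].round(4),"F",s["contact_force"].round(1),"w",round(s["gripper_width"],1))
for a in sys.argv[1:]: print(a,tool([float(x) for x in a.split(",")]).round(1))
```

```text
(no output)
```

Emit:
jog_arm(increments=[37,34,0,0,0,0,74,68,0,0,0,0,111,102,0,0,0,0,148,136,0,0,0,0,185,170,0,0,0,0,222,204,0,0,0,0,259,238,0,0,0,0,296,272,0,0,0,0,333,306,0,0,0,0,370,340,0,0,0,0], jaw=40)

```text
clock: 1.1
position: [434.4, 169.3, 231.3]
ee_rot: [0.99, -0.142, -0.0, -0.0]
contact_force: [-0.1, 0.1, 0.2]
gripper_width: 40.0
grasp_force: 0.0
```

```bash
python3 go.py 409.5,-196,110
```

```text
t 1.1 pos [434.4 169.3 231.3] yaw_y -106.35 tilt [-0.      0.0002] F [-0.1  0.1  0.2] w 40.0
409.5,-196,110 [ 78.9 357.6 121.2]
```

Emit:
jog_arm(increments=[10,45,0,0,0,0,20,90,0,0,0,0,30,135,0,0,0,0,40,180,5,0,0,0,50,220,25,0,0,0,59,260,50,0,0,0,67,300,75,0,0,0,74,335,100,0,0,0,79,358,121,0,0,0,79,358,121,0,0,0])

```text
clock: 2.1
position: [406.0, -196.2, 107.2]
ee_rot: [0.989, -0.145, -0.004, -0.0]
contact_force: [0.8, 0.7, -0.5]
gripper_width: 40.0
grasp_force: 0.0
```

```bash
python3 go.py 409.5,-196,19
```

Run:
```python
from h import *
im,d,P=cloud("wrist"); cv2.imwrite("pics/w1.png",im)
np.savez("/tmp/w.npz",im=im,P=P)
```

```text
t 2.1 pos [ 406.  -196.2  107.2] yaw_y -106.66 tilt [-0.0074  0.0012] F [ 0.8  0.7 -0.5] w 40.0
409.5,-196,19 [ 3.9 -1.2 88.2]
```

View pics/w1.png

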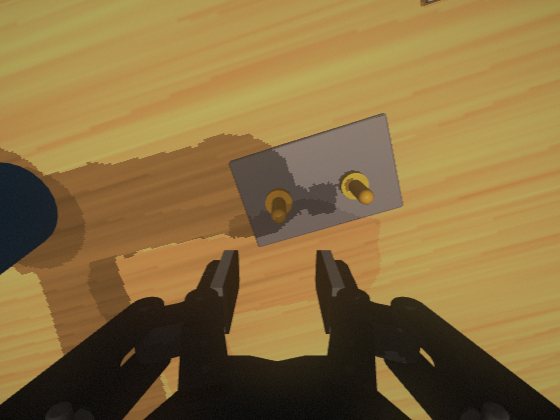

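The wrist picture shows both bolts standing, the near one at (279,205) between the fingers and the far one at (357,188). The pot's rim is at the far left.

Run:
```python
from h import *
f=np.load("/tmp/w.npz");P=f["P"]
for u0,u1 in((260,300),(335,380)):
    q=P[165:230,u0:u1].reshape(-1,3); q=q[(q[:,2]>22)&(q[:,2]<60)]
    c,r=cv2.minEnclosingCircle(q[:,:2].astype(np.float32)); print(len(q),np.round(c,1),round(r,1),np.percentile(q[:,2],[2,50,98]).round(1))
```

```bash
python3 go.py 409.5,-196,19
```

```text
304 [ 410.4 -198. ] 5.7 [23.4 45.8 49.9]
350 [ 406.7 -260.2] 5.6 [23.3 45.5 50.1]
t 2.15 pos [ 407.4 -195.4  108.8] yaw_y -106.56 tilt [-0.0043  0.0005] F [ 0.3  0.9 -0.7] w 40.0
409.5,-196,19 [ 2.6 -0.1 89.8]
```

Emit:
jog_arm(increments=[1,1,25,0,0,0,1,1,50,0,0,0,1,1,70,0,0,0,1,1,83,0,0,0,1,1,91,0,0,0,1,1,91,0,0,0])

```text
clock: 2.75
position: [409.8, -195.1, 19.2]
ee_rot: [0.99, -0.142, -0.0, 0.0]
contact_force: [-0.5, 0.1, 0.4]
gripper_width: 40.1
grasp_force: 0.0
```

Emit:
jog_arm(increments=[0,0,0,0,0,0,0,0,0,0,0,0,0,0,0,0,0,0,0,0,0,0,0,0,0,0,0,0,0,0], jaw=0)

```text
clock: 3.25
position: [410.5, -195.7, 20.3]
ee_rot: [0.99, -0.142, 0.001, -0.0]
contact_force: [0.2, 1.7, 6.8]
gripper_width: 8.8
grasp_force: 58.6
```

```bash
python3 go.py 469,24,160 469,24,76
```

```text
t 3.25 pos [ 410.5 -195.7   20.3] yaw_y -106.36 tilt [ 0.0023 -0.0003] F [0.2 1.7 6.8] w 8.8
469,24,160 [  -5.4 -227.4 -139.6]
469,24,76 [  -5.6 -227.4  -55.6]
```

Emit:
jog_arm(increments=[0,0,-20,0,0,0,0,0,-55,0,0,0,0,0,-95,0,0,0,-1,-20,-130,0,0,0,-2,-60,-140,0,0,0,-3,-105,-140,0,0,0,-4,-150,-140,0,0,0,-5,-195,-140,0,0,0,-5,-220,-140,0,0,0,-5,-227,-140,0,0,0])

```text
clock: 4.25
position: [469.4, 25.6, 159.4]
ee_rot: [0.99, -0.141, 0.0, -0.0]
contact_force: [1.0, -0.3, -0.8]
gripper_width: 8.8
grasp_force: 58.6
```

```bash
python3 go.py 469,24,76;  python3 - <<'E'
from h import *
im,d,P=cloud("wrist"); cv2.imwrite("pics/w2.png",im)
np.savez("/tmp/w.npz",im=im,P=P)
q=P.reshape(-1,3); q=q[(q[:,2]>90)&(q[:,2]<99)&(abs(q[:,0]-469)<60)&(abs(q[:,1]-24)<60)]
print(len(q),np.round(cv2.minEnclosingCircle(q[:,:2].astype(np.float32))[0],1),cv2.minEnclosingCircle(q[:,:2].astype(np.float32))[1])
E
```

```text
t 4.25 pos [469.4  25.6 159.4] yaw_y -106.2 tilt [0.0007 0.0004] F [ 1.  -0.3 -0.8] w 8.8
469,24,76 [ 0.1  1.7 83.4]
1967 [469.5  24.2] 47.821044921875
```

View pics/w2.png

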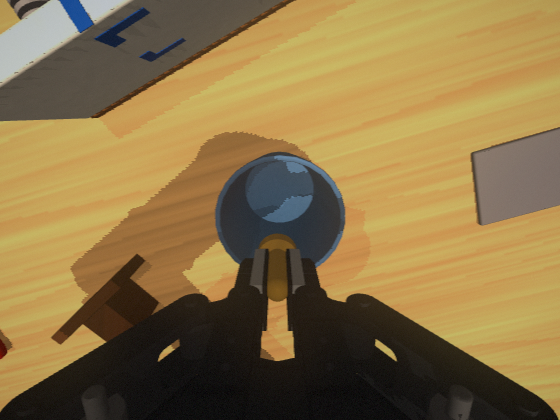

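The bolt is held between the pads at (277,265) and hangs over the pot, whose rim is centred at (281,213).

Emit:
jog_arm(increments=[0,1,30,0,0,0,0,1,60,0,0,0,0,1,78,0,0,0,0,1,83,0,0,0,0,1,83,0,0,0])

```text
clock: 4.8
position: [468.0, 21.5, 76.0]
ee_rot: [0.99, -0.143, -0.001, 0.001]
contact_force: [0.2, 0.3, 0.1]
gripper_width: 9.2
grasp_force: 58.6
```

Emit:
jog_arm(increments=[0,0,0,0,0,0,0,0,0,0,0,0,0,0,0,0,0,0], jaw=34)

```text
clock: 5.1
position: [469.1, 22.6, 77.3]
ee_rot: [0.99, -0.142, 0.001, -0.001]
contact_force: [-0.5, 0.4, 0.2]
gripper_width: 33.9
grasp_force: 0.0
```

```bash
python3 go.py 469,24,120 406.6,-259.5,110 406.6,-259.5,19
```

```text
t 5.1 pos [469.1  22.6  77.3] yaw_y -106.38 tilt [0.0021 0.0008] F [-0.5  0.4  0.2] w 33.9
469,24,120 [ -0.4  -1.3 -42.7]
406.6,-259.5,110 [ 19.6 288.3 -33.1]
406.6,-259.5,19 [ 19.5 288.4  57.9]
```

Emit:
jog_arm(increments=[0,0,-35,0,0,0,0,0,-65,0,0,0,2,35,-70,0,0,0,5,80,-70,0,0,0,8,125,-70,0,0,0,11,170,-70,0,0,0,14,215,-60,0,0,0,17,255,-45,0,0,0,19,280,-33,0,0,0,19,288,-33,0,0,0], jaw=40)

```text
clock: 6.1
position: [403.9, -260.8, 108.2]
ee_rot: [0.99, -0.144, -0.001, -0.0]
contact_force: [-1.0, -0.1, 0.8]
gripper_width: 40.2
grasp_force: 0.0
```

Emit:
jog_arm(increments=[0,0,0,0,0,0,0,0,0,0,0,0])

```text
clock: 6.3
position: [406.2, -258.8, 110.1]
ee_rot: [0.99, -0.142, 0.001, 0.0]
contact_force: [-0.5, 0.3, 0.7]
gripper_width: 40.2
grasp_force: 0.0
```

```bash
python3 go.py 406.6,-259.5,19
```

```text
t 6.3 pos [ 406.2 -258.8  110.1] yaw_y -106.34 tilt [ 0.0016 -0.0004] F [-0.5  0.3  0.7] w 40.2
406.6,-259.5,19 [ 0.5  0.6 91.1]
```

Emit:
jog_arm(increments=[0,1,25,0,0,0,0,1,50,0,0,0,0,1,70,0,0,0,0,1,83,0,0,0,0,1,91,0,0,0,0,1,91,0,0,0])

```text
clock: 6.9
position: [405.5, -259.2, 18.1]
ee_rot: [0.99, -0.142, -0.0, -0.0]
contact_force: [0.3, 0.2, -0.4]
gripper_width: 40.1
grasp_force: 0.0
```

Emit:
jog_arm(increments=[0,0,0,0,0,0,0,0,0,0,0,0,0,0,0,0,0,0,0,0,0,0,0,0,0,0,0,0,0,0], jaw=0)

```text
clock: 7.4
position: [406.1, -260.2, 19.3]
ee_rot: [0.99, -0.142, 0.001, 0.0]
contact_force: [-0.4, 2.3, 6.0]
gripper_width: 9.1
grasp_force: 58.7
```

Emit:
jog_arm(increments=[0,0,-20,0,0,0,0,0,-55,0,0,0,0,0,-95,0,0,0,0,0,-130,0,0,0,0,0,-140,0,0,0])

```text
clock: 7.9
position: [407.1, -261.0, 162.3]
ee_rot: [0.99, -0.142, 0.004, 0.001]
contact_force: [-0.3, 1.5, 0.6]
gripper_width: 9.0
grasp_force: 58.4
```

```bash
python3 go.py 469,24,160
```

```text
t 7.9 pos [ 407.1 -261.   162.3] yaw_y -106.36 tilt [ 0.0075 -0.0027] F [-0.3  1.5  0.6] w 9.0
469,24,160 [ -20.8 -290.9    2. ]
```

Emit:
jog_arm(increments=[-3,-40,0,0,0,0,-6,-85,0,0,0,0,-9,-130,0,0,0,0,-12,-175,0,0,0,0,-15,-220,0,0,0,0,-18,-260,0,0,0,0,-20,-283,0,0,0,0,-20,-290,0,0,0,0,-20,-290,0,0,0,0,-20,-290,0,0,0,0])

```text
clock: 8.9
position: [467.1, 22.9, 157.8]
ee_rot: [0.99, -0.143, -0.001, 0.0]
contact_force: [-0.1, -0.6, 0.2]
gripper_width: 9.2
grasp_force: 58.6
```

```bash
python3 go.py 469,24,76
```

```text
t 8.9 pos [467.1  22.9 157.8] yaw_y -106.43 tilt [-0.0015 -0.0004] F [-0.1 -0.6  0.2] w 9.2
469,24,76 [ 1.6 -1.7 81.8]
```

Emit:
jog_arm(increments=[1,-1,30,0,0,0,1,-1,60,0,0,0,1,-1,78,0,0,0,1,-1,83,0,0,0,1,-1,83,0,0,0])

```text
clock: 9.4
position: [468.6, 23.3, 74.9]
ee_rot: [0.99, -0.143, -0.001, 0.0]
contact_force: [0.7, 0.2, -0.1]
gripper_width: 9.1
grasp_force: 58.6
```

Emit:
jog_arm(increments=[0,0,0,0,0,0,0,0,0,0,0,0,0,0,0,0,0,0,0,0,-35,0,0,0,0,0,-75,0,0,0,0,0,-90,0,0,0,0,0,-90,0,0,0], jaw=34)

```text
clock: 10.1
position: [470.8, 25.1, 168.6]
ee_rot: [0.99, -0.142, 0.003, -0.002]
contact_force: [0.0, 0.7, -0.0]
gripper_width: 34.1
grasp_force: 0.0
```

```bash
python3 - <<'E'
from h import *
s=arm.read_state();print(s["position"])
im,d,P=cloud("wrist"); cv2.imwrite("pics/w3.png",im)
np.savez("/tmp/w.npz",im=im,P=P)
q=P.reshape(-1,3); q=q[(abs(q[:,0]-396)<75)&(abs(q[:,1]-224)<75)&np.isfinite(q).all(1)]
for lo,hi in((20,70),(53,60),(40,70)):
    k=q[(q[:,2]>lo)&(q[:,2]<hi)]; print(len(k),cv2.minAreaRect(k[:,:2].astype(np.float32)))
E
python3 go.py 390.4,221,160
```

```text
[470.84093725  25.11393052 168.59582634]
2309 ((405.0778503417969, 228.55062866210938), (38.72461700439453, 97.73823547363281), 26.579336166381836)
1014 ((416.9734802246094, 234.5685272216797), (12.00095272064209, 97.619384765625), 26.572980880737305)
1833 ((407.08233642578125, 229.55401611328125), (34.22251510620117, 97.73844909667969), 26.57621955871582)
t 10.15 pos [469.6  24.8 166.7] yaw_y -106.37 tilt [0.0034 0.0016] F [-0.5  0.1  0.1] w 34.0
390.4,221,160 [-131.3 -165.9    6.7]
```

View pics/w3.png

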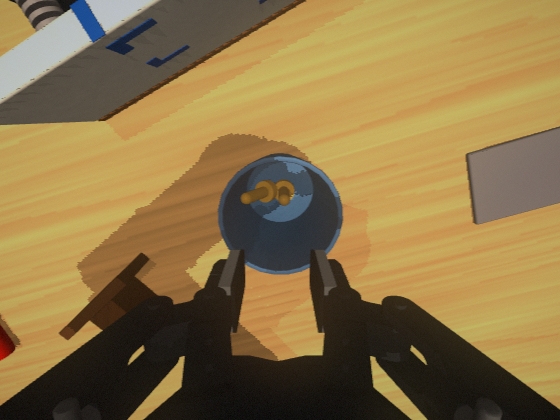

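Both bolts lie in the pot at (258,193) and (285,192). The socket stands untouched at (110,297), and the tape corners show on the board at the upper left.

Emit:
jog_arm(increments=[-20,-25,5,0,0,-0.13,-45,-57,5,0,0,-0.26,-70,-89,5,0,0,-0.39,-95,-121,5,0,0,-0.52,-118,-150,5,0,0,-0.65,-131,-167,5,0,0,-0.75,-131,-167,5,0,0,-0.75,-131,-167,5,0,0,-0.75], jaw=66)

```text
clock: 10.95
position: [389.7, 221.2, 159.2]
ee_rot: [0.973, 0.23, -0.001, 0.001]
contact_force: [-0.0, 0.0, -0.4]
gripper_width: 65.9
grasp_force: 0.0
```

Run:
```python
from h import *
im,d,P=cloud("wrist")
q=P.reshape(-1,3); q=q[(abs(q[:,0]-405)<65)&(abs(q[:,1]-228)<65)&np.isfinite(q).all(1)]
for lo,hi in((53,60),(42,52)):
    k=q[(q[:,2]>lo)&(q[:,2]<hi)]; print(len(k),cv2.minAreaRect(k[:,:2].astype(np.float32)))
```

```bash
python3 go.py 391,221.6,13
```

```text
1739 ((416.7262878417969, 235.16090393066406), (12.118410110473633, 95.79623413085938), 26.585548400878906)
2234 ((396.0804443359375, 224.8888397216797), (58.11769485473633, 93.68599700927734), 26.585031509399414)
t 11.0 pos [390.  220.7 159.4] yaw_y -63.48 tilt [-0.0016 -0.0016] F [ 0.  -0.  -0.3] w 66.0
391,221.6,13 [  1.6  -0.4 146.4]
```

Emit:
jog_arm(increments=[1,0,40,0,0,0,1,0,80,0,0,0,1,0,110,0,0,0,1,0,130,0,0,0,1,0,141,0,0,0,1,0,146,0,0,0,1,0,146,0,0,0])

```text
clock: 11.7
position: [391.3, 220.9, 13.7]
ee_rot: [0.973, 0.229, -0.001, 0.001]
contact_force: [-0.2, -0.4, -0.1]
gripper_width: 65.7
grasp_force: 0.0
```

Emit:
jog_arm(increments=[0,0,0,0,0,0,0,0,0,0,0,0,0,0,0,0,0,0,0,0,0,0,0,0,0,0,0,0,0,0], jaw=0)

```text
clock: 12.2
position: [391.9, 222.5, 15.2]
ee_rot: [0.973, 0.23, 0.001, -0.0]
contact_force: [0.7, -1.0, 6.1]
gripper_width: 35.1
grasp_force: 61.1
```

```bash
python3 go.py
```

```text
t 12.2 pos [391.9 222.5  15.2] yaw_y -63.39 tilt [0.0014 0.0012] F [ 0.7 -1.   6.1] w 35.1
```

Emit:
jog_arm(increments=[0,0,-15,0,0,0,0,0,-50,0,0,0,0,0,-95,0,0,0,0,0,-140,0,0,0,0,0,-170,0,0,0,0,0,-175,0,0,0,0,0,-175,0,0,0])

```text
clock: 12.9
position: [390.9, 222.0, 189.6]
ee_rot: [0.973, 0.23, 0.0, -0.001]
contact_force: [0.7, -0.7, -1.8]
gripper_width: 35.6
grasp_force: 60.2
```

```bash
python3 go.py 520.5,6.6,190
```

```text
t 12.9 pos [390.9 222.  189.6] yaw_y -63.43 tilt [0.0003 0.0016] F [ 0.7 -0.7 -1.8] w 35.6
520.5,6.6,190 [ 19.5 250.6  -0.7]
```

Emit:
jog_arm(increments=[3,30,0,0,0,0.04,6,65,0,0,0,0.08,9,100,0,0,0,0.12,12,135,0,0,0,0.16,14,170,0,0,0,0.20,16,205,0,0,0,0.24,18,235,0,0,0,0.267,19,250,0,0,0,0.267,19,250,0,0,0,0.267,19,250,0,0,0,0.267])

```text
clock: 13.9
position: [519.0, 6.7, 187.0]
ee_rot: [0.995, 0.098, -0.002, 0.0]
contact_force: [0.4, 0.7, -1.6]
gripper_width: 35.0
grasp_force: 60.6
```

Run:
```python
from h import *
im,d,P=cloud("wrist"); cv2.imwrite("pics/w4.png",im); st=dict(im=im,P=P)
for n in("top","scene"):
    a,_,p=cloud(n); st[n]=a; st[n+"P"]=p
np.savez("/tmp/w.npz",**st)
q=P.reshape(-1,3); q=q[(q[:,0]>560)&np.isfinite(q).all(1)&(q[:,2]>138)&(q[:,2]<146)]
print(len(q),cv2.minAreaRect(q[:,:2].astype(np.float32)))
```

```bash
python3 go.py
```

```text
18719 ((623.2288208007812, 27.181381225585938), (18.521949768066406, 300.0337219238281), 11.38424015045166)
t 14.05 pos [519.5   7.6 188.6] yaw_y -78.64 tilt [-0.0016 -0.0002] F [-0.7 -0.6 -1.4] w 35.4
```

View pics/w4.png

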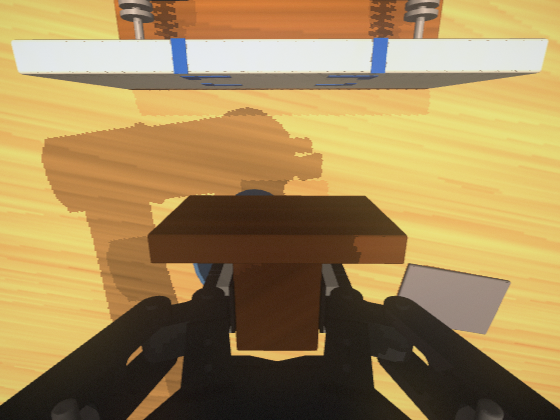

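The wrist picture shows the socket held, plate top at (277,240), and the board ahead. The two blue strips cross the board's top edge at (180,57) and (380,57).

Run:
```python
from h import *
f=np.load("/tmp/w.npz"); th=np.radians(11.38); X=np.array([np.cos(th),np.sin(th)]); Y=np.array([-X[1],X[0]])
s=arm.read_state(); pos=s["position"]; M=R.from_quat(s["ee_rot"])
hsv=cv2.cvtColor(f["im"],cv2.COLOR_BGR2HSV); blue=((hsv[...,0]>100)&(hsv[...,0]<130)&(hsv[...,1]>120)); P=f["P"]
row=P; m=blue&(P[...,2]>138)&(P[...,2]<147)
for sl in((150,230),(340,420)):
    mm=np.zeros_like(m); mm[30:80,sl[0]:sl[1]]=m[30:80,sl[0]:sl[1]]; q=P[mm]; print("strip",len(q),q.mean(0).round(1),"y",(q[:,:2]@Y).mean().round(2))
q=P[(P[...,2]>138)&(P[...,2]<146)&(P[...,0]>560)]
print("board front x'",np.percentile(q[:,:2]@X,[1,3,97,99]).round(2),"y",np.percentile(q[:,:2]@Y,[.2,99.8]).round(1))
# corners marks on the front
m2=blue.copy(); m2[:74]=0; m2[95:]=0; q=P[m2]; q=q[np.isfinite(q).all(1)]
if len(q): print("marks",len(q),"y'",(q[:,:2]@Y).min().round(1),(q[:,:2]@Y).max().round(1),"x'",np.median(q[:,:2]@X).round(1),"z",q[:,2].min().round(1),q[:,2].max().round(1))
# socket
m3=np.zeros_like(m); m3[190:270,140:415]=1; q=P[m3]; q=q[(q[:,2]>205)&(q[:,2]<240)]
k=q[q[:,2]>np.percentile(q[:,2],90)-6]; r=cv2.minAreaRect(k[:,:2].astype(np.float32)); print("plate top",r,"z",np.median(k[:,2]),len(k))
print("tcp x' y'",pos[:2]@X,pos[:2]@Y,"plate x' y'",np.array(r[0])@X,np.array(r[0])@Y)
```

```text
strip 461 [612.1  81.7 142.4] y -40.69
strip 468 [634.4 -28.  142.4] y -152.58
board front x' [607.3  607.6  624.52 625.02] y [-244.9   52.1]
marks 41 y' -64.6 -37.2 x' 607.0 z 129.2 132.2
plate top ((543.9953002929688, 12.422592163085938), (17.859329223632812, 95.8410415649414), 11.070268630981445) z 227.24594685682968 8817
tcp x' y' 510.7800305865338 -95.02732299769627 plate x' y' 535.7515783317734 -95.16014844409004
```

Run:
```python
from h import *
f=np.load("/tmp/w.npz"); th=np.radians(11.38); X=np.array([np.cos(th),np.sin(th)]); Y=np.array([-X[1],X[0]])
P=f["P"]; q=P[190:270,140:415].reshape(-1,3); q=q[(q[:,2]>205)&(q[:,2]<240)]
print("z",np.percentile(q[:,2],[50,80,90,95,99]).round(1)); 
import math
for row in(200,215,230,240,250,260): print(row,P[row,277].round(1), round(P[row,277,:2]@X,1))
zt=np.median(P[242:258,200:350,2]); k=q[abs(q[:,2]-zt)<2]
r=cv2.minAreaRect(k[:,:2].astype(np.float32)); print("top",r,np.array(r[0])@X,np.array(r[0])@Y)
b=P[202:232,190:370].reshape(-1,3); A=np.c_[b[:,1:],np.ones(len(b))]; c=np.linalg.lstsq(A,b[:,0],rcond=None)[0]; print("back yaw deg",np.degrees(np.arctan(-c[0])),"pitch",np.degrees(np.arctan(c[1])))
```

```text
z [226.8 227.6 227.9 228.1 228.6]
200 [551.7  13.8 181.6] 543.6
215 [552.   13.8 205.3] 543.9
230 [552.5  13.9 223.7] 544.4
240 [550.4  13.5 228. ] 542.2
250 [545.8  12.6 226.8] 537.6
260 [542.3  11.9 227.9] 534.0
top ((546.288818359375, 12.886157989501953), (13.178705215454102, 95.81049346923828), 11.032580375671387) 538.0914746462112 -95.15824213003567
back yaw deg 11.034210691383185 pitch 7.300525617638898
```

Emit:
jog_arm(increments=[15,1,0,0,0,0,32,1.5,0,0,0,-0.006,44,1.5,0,0,0,-0.006,47,1.5,20,0,0,-0.006,47,1.5,50,0,0,-0.006,47,1.5,80,0,0,-0.006,47,1.5,97,0,0,-0.006,47,1.5,106,0,0,-0.006,47,1.5,106,0,0,-0.006,47,1.5,106,0,0,-0.006])

```text
clock: 15.05
position: [567.4, 15.1, 84.2]
ee_rot: [0.995, 0.102, 0.001, 0.0]
contact_force: [0.2, 0.7, -1.3]
gripper_width: 35.4
grasp_force: 60.5
```

Run:
```python
from h import *
f=np.load("/tmp/w.npz"); P=f["P"]; th=np.radians(11.2); X=np.array([np.cos(th),np.sin(th)])
q=P[196:234,200:350]; x=np.median(q[...,:2]@X,1); z=np.median(q[...,2],1); m=(z>178)&(z<224); print("pitch",np.degrees(np.polyfit(z[m],x[m],1)[0]))
im,d,P=cloud("wrist"); cv2.imwrite("pics/w5.png",im); a,d,Q=cloud("scene"); cv2.imwrite("pics/s5.png",cv2.resize(a[160:310,150:350],None,fx=4,fy=4)); np.savez("/tmp/w5.npz",im=im,P=P,a=a,Q=Q)
```

```bash
python3 go.py
```

```text
pitch 0.403537706769075
t 15.15 pos [567.6  15.1  84.7] yaw_y -78.34 tilt [0.0028 0.0006] F [-0.5  1.  -1.5] w 35.4
```

View pics/w5.png

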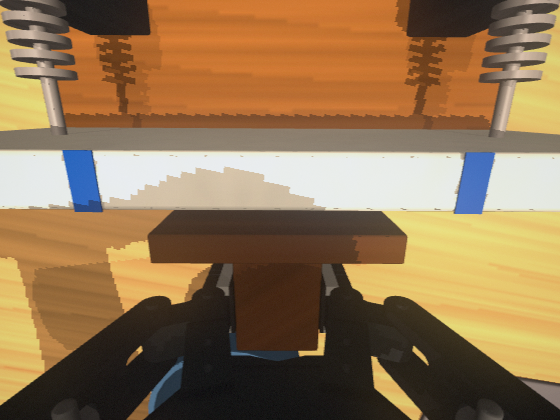

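The wrist picture shows the plate in front of the board, its top at (277,248), and strips at (83,180) and (475,182), so it is nearly centred.

Create rel.py:
```python
from h import *
import sys
im,d,P=cloud("wrist"); np.savez("/tmp/w6.npz",im=im,P=P)
th=np.radians(11.38); X=np.array([np.cos(th),np.sin(th)]); Y=np.array([-X[1],X[0]])
hsv=cv2.cvtColor(im,cv2.COLOR_BGR2HSV); blue=((hsv[...,0]>100)&(hsv[...,0]<130)&(hsv[...,1]>120)); z=P[...,2]
bt=(z>136)&(z<148)&(P[...,0]>560)
s=[(P[bt&blue&sel][:,:2]@Y).mean() for sel in (np.arange(560)[None]<280,np.arange(560)[None]>280)]
q=P[bt]; fx=np.percentile(q[:,:2]@X,[1,99])
k=P[238:258,170:390]; zt=np.median(k[...,2]); p=P[195:275,130:420].reshape(-1,3); p=p[abs(p[:,2]-zt)<2.5]
r=cv2.minAreaRect(p[:,:2].astype(np.float32)); c=np.array(r[0]); b=cv2.minAreaRect(q[:,:2].astype(np.float32))
w=max(r[1]); print("strips",np.round(s,1),"mark y",round(np.mean(s),2),"plate y",round(c@Y,2),"board front/back x",fx.round(1),"plate mid x",round(c@X,1),r[1],"angles plate/board",round(r[2],2),round(b[2],2),"z top plate",round(zt,1),"board",round(np.median(q[:,2]),1))
```

```bash
python3 rel.py; python3 go.py
```

```text
strips [ -40.8 -152.6] mark y -96.68 plate y -96.58 board front/back x [551.5 625.4] plate mid x 587.2 (13.295222282409668, 96.27641296386719) angles plate/board 11.34 11.37 z top plate 125.3 board 141.8
t 15.2 pos [567.4  15.   84.6] yaw_y -78.35 tilt [0.0025 0.0006] F [-0.2 -0.6 -1.8] w 35.4
```

View pics/s5.png

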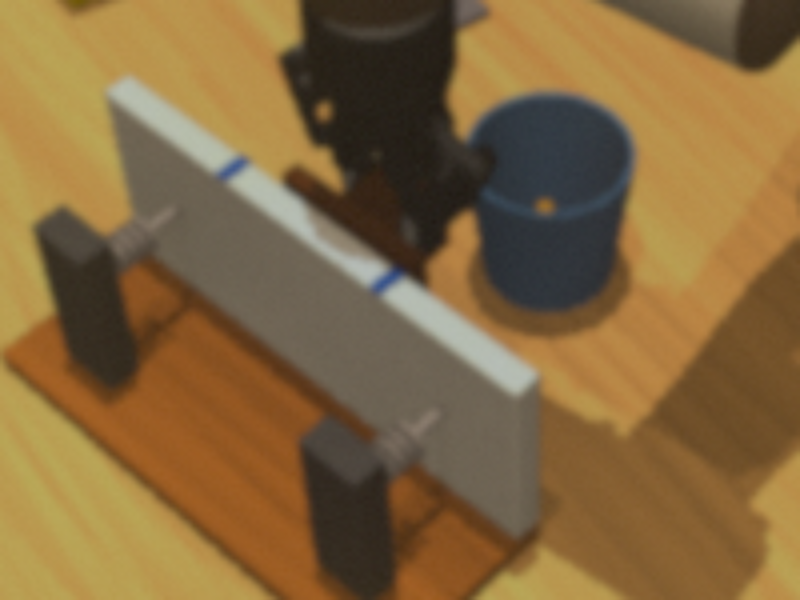

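The scene crop shows the gripper and socket between the board and pot, with a bolt visible in the pot at (543,205) of the crop. Nothing is touching.

Emit:
jog_arm(increments=[2,0,1,0,0,0,5,0,2,0,0,0,8,0,2.3,0,0,0,9,0,2.3,0,0,0,10,0,2.3,0,0,0,11,0,2.3,0,0,0,12,0,2.3,0,0,0,13,0,2.3,0,0,0,14,0,2.3,0,0,0,15,0,2.3,0,0,0])

```text
clock: 16.2
position: [581.4, 17.8, 81.0]
ee_rot: [0.995, 0.101, 0.0, -0.0]
contact_force: [-0.8, -0.6, -1.2]
gripper_width: 35.4
grasp_force: 60.5
```

```bash
python3 go.py
```

```text
t 16.2 pos [581.4  17.8  81. ] yaw_y -78.36 tilt [-0.  0.] F [-0.8 -0.6 -1.2] w 35.4
```

Emit:
jog_arm(increments=[1,0,0,0,0,0,2,0,0,0,0,0,3,0,0,0,0,0,4,0,0,0,0,0,4,0,0,0,0,0])

```text
clock: 16.7
position: [584.6, 18.4, 80.8]
ee_rot: [0.995, 0.101, -0.001, 0.0]
contact_force: [-3.2, -0.2, 0.2]
gripper_width: 35.3
grasp_force: 60.7
```

```bash
python3 go.py; python3 rel.py
```

```text
t 16.7 pos [584.6  18.4  80.8] yaw_y -78.38 tilt [-0.0015 -0.0003] F [-3.2 -0.2  0.2] w 35.3
strips [ -40.8 -152.6] mark y -96.71 plate y -95.79 board front/back x [567.5 628.7] plate mid x 619.8 (18.397266387939453, 87.23617553710938) angles plate/board 11.42 11.38 z top plate 141.9 board 141.7
```

Run:
```python
from h import *
f=np.load("/tmp/w6.npz"); cv2.imwrite("pics/w6.png",f["im"]); P=f["P"]; th=np.radians(11.38); X=np.array([np.cos(th),np.sin(th)])
for r in range(180,345,8): print(r,P[r,277,2].round(1),(P[r,277,:2]@X).round(1))
```

```bash
python3 go.py
```

```text
180 112.0 628.9
188 123.4 628.6
196 132.5 628.3
204 139.8 628.0
212 141.9 626.2
220 143.0 624.2
228 142.4 621.6
236 142.3 619.0
244 142.0 616.4
252 142.7 614.2
260 120.6 600.0
268 115.4 593.7
276 114.7 589.7
284 115.9 586.7
292 114.3 581.9
300 114.7 578.3
308 115.6 575.0
316 116.1 571.5
324 114.6 566.2
332 223.2 653.7
340 115.5 558.6
t 16.75 pos [584.6  18.4  80.8] yaw_y -78.38 tilt [-0.0015 -0.0003] F [-2.9  0.4 -0.9] w 35.4
```

View pics/w6.png

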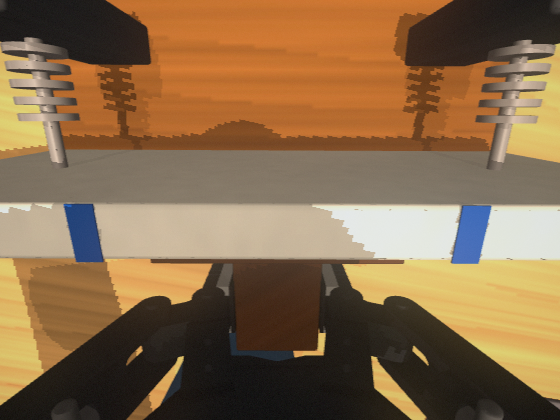

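The board's top edge now hides most of the plate, with only a strip of it visible at (277,262). The plate lies squarely along the board, and the block top is visible at (277,305).

Run:
```python
from h import *
for n in("w5","w6"):
    P=np.load(f"/tmp/{n}.npz")["P"]; k=P[275:326,245:310].reshape(-1,3); print(n,np.median(k[:,2]).round(2), np.median(P[240:256,200:350,2]).round(2))
    if n=="w6": b=P[215:250,120:430].reshape(-1,3); print("board top",np.median(b[:,2]))
```

```bash
python3 go.py
```

```text
w5 118.75 124.74
w6 115.37 141.89
board top 141.8835008065344
t 16.75 pos [584.6  18.4  80.8] yaw_y -78.38 tilt [-0.0015 -0.0003] F [-2.9  0.4 -0.9] w 35.4
```

Emit:
jog_arm(increments=[-3,0,0,0,0,0,-6,0,0,0,0,0,-7,0,-0.8,0,0,0,-7,0,-1.3,0,0,0,-7,0,-1.3,0,0,0])

```text
clock: 17.25
position: [578.9, 17.3, 82.7]
ee_rot: [0.995, 0.102, 0.001, -0.0]
contact_force: [0.1, -0.5, -2.6]
gripper_width: 35.3
grasp_force: 60.4
```

Emit:
jog_arm(increments=[2,0,0,0,0,0,3,0,0,0,0,0,4,0,0,0,0,0,5,0,0,0,0,0,6,0,0,0,0,0,7,0,0,0,0,0,8,0,0,0,0,0,9,0,0,0,0,0,10,0,0,0,0,0,10,0,0,0,0,0])

```text
clock: 18.25
position: [587.1, 18.9, 82.0]
ee_rot: [0.995, 0.101, -0.001, 0.0]
contact_force: [-4.8, -0.7, 0.6]
gripper_width: 34.9
grasp_force: 60.9
```

Emit:
jog_arm(increments=[1,0,0,0,0,0,2,0,0,0,0,0,3,0,0,0,0,0,3,0,0,0,0,0,3,0,0,0,0,0])

```text
clock: 18.75
position: [588.9, 19.2, 81.8]
ee_rot: [0.995, 0.101, -0.003, 0.0]
contact_force: [-7.8, -1.0, 2.0]
gripper_width: 35.2
grasp_force: 61.0
```

```bash
python3 go.py; python3 rel.py; python3 -c "
import numpy as np
P=np.load('/tmp/w6.npz')['P'];print(np.median(P[275:326,245:310,2]))"; python3 go.py
```

```text
t 18.75 pos [588.9  19.2  81.8] yaw_y -78.41 tilt [-0.005  -0.0009] F [-7.8 -1.   2. ] w 35.2
strips [ -40.8 -152.6] mark y -96.7 plate y -95.81 board front/back x [572.3 633.2] plate mid x 624.1 (18.74080467224121, 87.66699981689453) angles plate/board 11.42 11.48 z top plate 141.9 board 141.7
116.35547381285926
t 18.8 pos [588.9  19.2  81.8] yaw_y -78.41 tilt [-0.0051 -0.0009] F [-7.3 -0.8  2.6] w 35.5
```

Emit:
jog_arm(increments=[1,0,0,0,0.003,0,2,0,0,0,0.005,0,3,0,0,0,0.008,0,4,0,0,0,0.008,0,4.5,0,0,0,0.008,0,4.5,0,0,0,0.008,0,4.5,0,0,0,0.008,0,4.5,0,0,0,0.008,0])

```text
clock: 19.6
position: [591.8, 19.7, 81.5]
ee_rot: [0.995, 0.101, -0.0, -0.0]
contact_force: [-10.5, -0.8, 2.3]
gripper_width: 35.2
grasp_force: 61.2
```

```bash
python3 go.py; python3 rel.py;  python3 -c "
import numpy as np
P=np.load('/tmp/w6.npz')['P'];print(np.median(P[275:326,245:310,2]))"; python3 go.py
```

```text
t 19.6 pos [591.8  19.7  81.5] yaw_y -78.43 tilt [-0.0007  0.    ] F [-10.5  -0.8   2.3] w 35.2
strips [ -40.8 -152.6] mark y -96.71 plate y -96.0 board front/back x [574.8 635.9] plate mid x 627.0 (18.442773818969727, 87.9639892578125) angles plate/board 11.16 11.45 z top plate 141.8 board 141.7
116.07767106616187
t 19.65 pos [591.8  19.7  81.5] yaw_y -78.43 tilt [-0.0006  0.0001] F [-10.6  -0.8   2.6] w 35.2
```

Emit:
jog_arm(increments=[1,0,-0.4,0,0.001,0,2,0,-0.8,0,0.002,0,2.3,0,-1,0,0.002,0,2.3,0,-1,0,0.002,0,2.3,0,-1,0,0.002,0,2.3,0,-1,0,0.002,0])

```text
clock: 20.25
position: [592.6, 19.9, 81.5]
ee_rot: [0.995, 0.101, -0.001, -0.0]
contact_force: [-12.0, -1.3, 1.5]
gripper_width: 35.2
grasp_force: 60.8
```

```bash
python3 go.py; python3 rel.py;  python3 -c "
import numpy as np
P=np.load('/tmp/w6.npz')['P'];print(np.median(P[275:326,245:310,2]))"; python3 go.py
```

```text
t 20.25 pos [592.6  19.9  81.5] yaw_y -78.45 tilt [-0.002  -0.0001] F [-12.   -1.3   1.5] w 35.2
strips [ -40.9 -152.6] mark y -96.72 plate y -95.78 board front/back x [575.9 636.8] plate mid x 627.7 (18.743331909179688, 88.09484100341797) angles plate/board 11.35 11.39 z top plate 141.8 board 141.7
116.0824016000945
t 20.3 pos [592.6  19.9  81.5] yaw_y -78.44 tilt [-0.002  -0.0001] F [-11.3  -1.5   0.6] w 35.4
```

Emit:
jog_arm(increments=[0.3,0,-0.3,0,0.001,0,0.7,0,-0.7,0,0.002,0,0.7,0,-0.7,0,0.002,0,0.7,0,-0.7,0,0.002,0,0.7,0,-0.7,0,0.002,0,0.7,0,-0.7,0,0.002,0,0.7,0,-0.7,0,0.002,0,0.7,0,-0.7,0,0.002,0])

```text
clock: 21.1
position: [592.7, 19.9, 81.6]
ee_rot: [0.995, 0.101, -0.001, -0.0]
contact_force: [-12.1, -1.6, -1.4]
gripper_width: 35.4
grasp_force: 60.6
```

```bash
python3 go.py; python3 rel.py;  python3 - <<'E'
from h import *
a,_,_=cloud("scene"); cv2.imwrite("pics/s9.png",a)
E
python3 go.py
```

```text
t 21.1 pos [592.7  19.9  81.6] yaw_y -78.45 tilt [-0.0017  0.0001] F [-12.1  -1.6  -1.4] w 35.4
strips [ -40.9 -152.6] mark y -96.72 plate y -95.96 board front/back x [575.9 636.8] plate mid x 627.9 (18.620038986206055, 88.1020736694336) angles plate/board 11.32 11.38 z top plate 141.9 board 141.7
t 21.2 pos [592.7  19.9  81.6] yaw_y -78.46 tilt [-0.0017  0.0001] F [-11.7  -1.6  -1.1] w 35.5
```

View pics/s9.png

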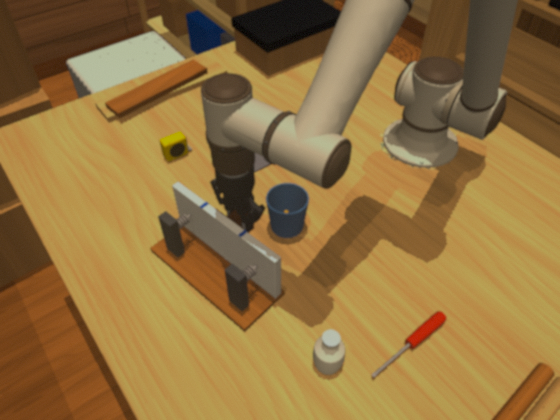

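The scene shows the socket pressed on the board at (240,220), and the pot with a bolt in it at (287,212). The vase, driver and tape are untouched. The force is steady at about 12 N with hardly any vertical shear.

```bash
python3 -c "
from bench import arm
print(arm.job_done())"
```

```text
the job is handed in; nothing more can be done
None
```

Job handed in at about 21 s: both bolts are in the blue pot, and the socket is held upright about 1 mm below the centre of the tape corners, pressing at a steady 12 N with the board pushed back 11.4 mm by camera.

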